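# Line up the brass thumb planes by size

## Robot

A 7-joint arm with a two-finger parallel gripper is mounted at the origin on the work surface. World frame = base frame: x ahead of the robot, y to its left, z up, the work surface at z = 0. Lengths are in mm, angles in rad, forces in N, time in s.
With the tool pointing down it reaches from about 425 to 925 mm from the base axis. Payload 6.8 kg.
Tool frame: the origin (TCP) lies at the very end of the fingers, on their centre line; the grasp point (between the pads) lies 19 mm behind it; z points along the fingers, y is the line along which they close (so a half turn about z gives the same grasp; the last joint's range is limited). The gripper opens to 85 mm and grips with 20 to 120 N. Pads are 22 mm wide; open, the fingers measure 114 mm over their backs; the gripper's body (76 mm by 85 mm) begins 54 mm behind the grasp point. The pads swing forward as they close: fully open they stand 13 mm farther back than shut.
Start: joints at [1.181, 0.477, 0.022, 1.555, -0.011, 1.109, -0.083], TCP at [187.716, -648.39, 231.308] pointing down, gripper open.
Joint ranges: [-2.96, 2.96], [-0.34, 2.1], [-1.41, 1.46], [0.24, 2.44], [-1.37, 4.51], [0.17, 1.92], [-2.96, 2.96]. Speed limits (rad/s): [2.39, 2.39, 3.14, 3.14, 3.14, 3.14, 3.14].

## Interface

Orientations are given as a 3x3 rotation matrix whose columns are the frame's x, y, z axes.
In Python, from rig import sense, snapshot, sign_off gives the robot as it stands.
- The arm moves only by the tool drive_tool, never from a script. Its arguments are lists of equal length, an entry for each row: "offset": the shift along the tool's x, y, z as a fraction of full scale, a list of three; "delta_rot": the turn, a rotation vector about the tool's x, y, z as a fraction of full scale, a list of three; "fingers": the closure, from 0 (fully open) to 1 (shut). A call has 1 to 8 rows; each row is the pose to reach, as a shift and turn from the pose commanded when the call began, along the tool's axes at that moment, turning the shorter way round; what a row does not reach only later rows make up. Full scale, the value 1, is 50 cm for a shift and 180 degrees for a turn. A row lasts 1/8 s, in which the tool goes at most 62.5 mm and 10.7 degrees, less where a joint would pass 70% of its speed; a pose out of reach is approached as far as the arm can. A call with a number of a shift or a turn outside -1 to 1 is refused whole. A call with a gripper value outside its range is refused whole. The fingers move at their own pace and stop on an object; the grip force is fixed at half the most. Time passes only in rows, so rows that repeat a pose let the fingers close. It gives the time, the measured TCP pose, the force, the opening and the grip force at its end, in the units of the state.
- sense(): the state, without advancing time (a new reading comes with each control period).
- snapshot(name): name is "scene" or "top" or "wrist"; returns a dict with "frame" (384x512x3 uint8, red, green, blue), "camera_matrix" (3x3 intrinsics, pixels), "k1" (the pictures are not rectified: a ray, as slopes to the right and down, at radius r is drawn at 1 + k1 r^2 times it, then the intrinsics apply), "rvec" (rotation vector, rad) and "tvec" (3), from world to camera coordinates, as OpenCV has them. Camera axes: x right, y down, z forward; pixel columns grow to the right and rows downward; lengths in mm; the calibration is good to about 2 mm. A picture is of the moment at which its call begins. There is no depth.
- sign_off(): hands the job in; it is judged then, once.
The state is a dict: "t": time; "q": joint angles; "joint_velocities": joint speeds; "effort": joint torques, N m; "ee_pos": TCP position; "tcp_rot": TCP orientation; "contact_force": force on the tool from outside, world axes, zero at the start; "wrist_torque": the same for the moment, N m; "gripper_width": opening from 0.0 (shut) to 1.0 (fully open); "grasp_force": force on a finger pad.
Only numpy, scipy, OpenCV 4.12 (cv2) and the standard library are available. Lean on these libraries where they do the work, as an engineer would, in place of code of your own. Each camera call takes 0.05 s, during which the arm holds its last target. There are 200 camera calls.

## Task

Put the four brass thumb planes away on the row of coloured pads in order of size: the smallest on the red pad at one end, each next larger one on the next pad along, and the largest on the black pad at the other end. Set each one sole down, centred on its pad and lying squarely along the pad's length (either end may point forward). Leave the glue jar and the varnish bottle standing where they are.

Things in the scene. Friction and masses are not known exactly. Their poses are not given: they have to be found in the camera images.
- plane_tiny: loose brass thumb plane, the smallest of four: a flat-sided brass block 44 x 18 x 18 mm (long, wide, high) with a slanting steel iron and walnut wedge on top, narrower than the block, up to 31 mm high; about 70 g. Origin: centre of its sole (underside); x along its length, y across, z up. Starts sole down on the bench (z = 0). Grip across the width at mid length
- plane_small: loose brass thumb plane, the second smallest of four: a flat-sided brass block 60 x 23 x 21 mm (long, wide, high) with a slanting steel iron and walnut wedge on top, narrower than the block, up to 37 mm high; about 130 g. Origin: centre of its sole (underside); x along its length, y across, z up. Starts sole down on the bench (z = 0). Grip across the width at mid length
- plane_medium: loose brass thumb plane, the second largest of four: a flat-sided brass block 77 x 28 x 24 mm (long, wide, high) with a slanting steel iron and walnut wedge on top, narrower than the block, up to 43 mm high; about 230 g. Origin: centre of its sole (underside); x along its length, y across, z up. Starts sole down on the bench (z = 0). Grip across the width at mid length
- plane_large: loose brass thumb plane, the largest of four: a flat-sided brass block 96 x 34 x 27 mm (long, wide, high) with a slanting steel iron and walnut wedge on top, narrower than the block, up to 50 mm high; about 380 g. Origin: centre of its sole (underside); x along its length, y across, z up. Starts sole down on the bench (z = 0). Grip across the width at mid length
- pad_red: red pad, 110 mm long, 46 mm wide, one of four side by side in a straight row, 90 mm between centres, on a fixed wooden board 12 mm thick. Origin: centre of its underside, at the board's top; its upper face is 3 mm higher. x along its length (across the row), y along the row. Always at one end of the row, either end
- pad_black: black pad, 110 mm long, 46 mm wide, one of four side by side in a straight row, 90 mm between centres, on a fixed wooden board 12 mm thick. Origin: centre of its underside, at the board's top; its upper face is 3 mm higher. x along its length (across the row), y along the row. Always at the other end of the row from the red one
- pad_cream: cream pad, 110 mm long, 46 mm wide, one of four side by side in a straight row, 90 mm between centres, on a fixed wooden board 12 mm thick. Origin: centre of its underside, at the board's top; its upper face is 3 mm higher. x along its length (across the row), y along the row. One of the two middle pads, either beside the red or beside the black one
- pad_blue: blue pad, 110 mm long, 46 mm wide, one of four side by side in a straight row, 90 mm between centres, on a fixed wooden board 12 mm thick. Origin: centre of its underside, at the board's top; its upper face is 3 mm higher. x along its length (across the row), y along the row. One of the two middle pads, either beside the red or beside the black one
- glue_pot: loose white glue jar with an orange cap, 44 mm in diameter, 60 mm high, standing among the planes; not to be disturbed. Origin: centre of its underside, z up
- varnish_bottle: loose amber glass varnish bottle with a black cap, 40 mm in diameter, 75 mm high, standing to one side; not to be disturbed. Origin: centre of its underside, z up
There are look-alikes about, which are no part of the job. What is shaped like the plane_medium but green is not meant.

How it is judged (in metres and radians):
At the end, for the whole second after the job is handed in: Counted along the row from red to black, the planes lie in order from smallest to largest, one on each pad: sole down, each plane's centre within 13 mm of its pad's centre, its length within 12 degrees of the pad's length, resting on the pad and still (horizontal distance between plane_tiny and pad_red below 0.013 m and z of plane_tiny in the frame of pad_red between 0.001 and 0.006 m and angle between the x axis of plane_tiny and the x axis of pad_red, either way round below 0.21 rad and angle between each of plane_tiny, plane_large's own z axis and vertical below 0.1 rad and linear speed of each of plane_tiny, plane_large below 0.02 m/s and angular speed of each of plane_tiny, plane_large below 0.2 rad/s and horizontal distance between plane_large and pad_black below 0.013 m and z of plane_large in the frame of pad_black between 0.001 and 0.006 m and angle between the x axis of plane_large and the x axis of pad_black, either way round below 0.21 rad and ((horizontal distance between pad_cream and pad_red below 0.12 m and (horizontal distance between plane_small and pad_cream below 0.013 m and z of plane_small in the frame of pad_cream between 0.001 and 0.006 m and angle between the x axis of plane_small and the x axis of pad_cream, either way round below 0.21 rad and angle between plane_small's own z axis and vertical below 0.1 rad and linear speed of plane_small below 0.02 m/s and angular speed of plane_small below 0.2 rad/s) and (horizontal distance between plane_medium and pad_blue below 0.013 m and z of plane_medium in the frame of pad_blue between 0.001 and 0.006 m and angle between the x axis of plane_medium and the x axis of pad_blue, either way round below 0.21 rad and angle between plane_medium's own z axis and vertical below 0.1 rad and linear speed of plane_medium below 0.02 m/s and angular speed of plane_medium below 0.2 rad/s)) or (horizontal distance between pad_blue and pad_red below 0.12 m and (horizontal distance between plane_small and pad_blue below 0.013 m and z of plane_small in the frame of pad_blue between 0.001 and 0.006 m and angle between the x axis of plane_small and the x axis of pad_blue, either way round below 0.21 rad and angle between plane_small's own z axis and vertical below 0.1 rad and linear speed of plane_small below 0.02 m/s and angular speed of plane_small below 0.2 rad/s) and (horizontal distance between plane_medium and pad_cream below 0.013 m and z of plane_medium in the frame of pad_cream between 0.001 and 0.006 m and angle between the x axis of plane_medium and the x axis of pad_cream, either way round below 0.21 rad and angle between plane_medium's own z axis and vertical below 0.1 rad and linear speed of plane_medium below 0.02 m/s and angular speed of plane_medium below 0.2 rad/s)))); the robot touches nothing.
It fails at once if the glue jar is pushed more than 30 mm or tipped over (distance of glue_pot from where it was at the start of the episode above 0.03 m or angle between glue_pot's own z axis and vertical above 0.4 rad).
It fails at once if the varnish bottle is pushed more than 30 mm or tipped over (distance of varnish_bottle from where it was at the start of the episode above 0.03 m or angle between varnish_bottle's own z axis and vertical above 0.4 rad).
It also fails if it takes over 106 s, if anything falls off the work surface, if the arm or the gripper's body presses on something with over 40 N, if the wrist force passes 120 N, or if a joint passes its speed limit or range.

## Working session

There is one attempt and no reset: what is moved stays moved. The work goes in short steps, Python scripts to look and compute and a tool call to move; the robot and the scene stay as the last step left them, time stands still between calls to the robot, and variables do not carry over. Pictures are saved under pics/ and viewed, at most 14 in all, crops included, and the job is handed in when it is done.

Besides the shell and the picture viewer there is one more tool, called after "Call:" as name(argument=value, ...) on one line, values as JSON. drive_tool: Moves the arm, as the interface text tells. Its arguments: {"type":"object","properties":{"offset":{"type":"array"},"delta_rot":{"type":"array"},"fingers":{"type":"array"}},"required":["offset","delta_rot","fingers"]}

```bash
ls; mkdir -p pics; python3 - <<'E'
from rig import sense, snapshot
import cv2, numpy as np
s=sense(); print(s['t'],s['ee_pos'],s['tcp_rot'],s['gripper_width'])
for n in ('top','scene'):
    d=snapshot(n); cv2.imwrite(f'pics/{n}0.png',d['frame'][:,:,::-1]); np.savez(f'{n}0.npz',**d)
    print(n,d['camera_matrix'],d['k1'],d['rvec'],d['tvec'])
E
```

```text
pics
0.0 [ 187.51242183 -647.81318967  230.30674449] [[ 9.60568751e-01  2.78041801e-01 -6.57306687e-04]
 [ 2.78042535e-01 -9.60567227e-01  1.71775450e-03]
 [-1.53779708e-04 -1.83278051e-03 -9.99998309e-01]] 1.0038073880908445
top [[456.5633001    0.         259.19513827]
 [  0.         456.5633001  186.67198285]
 [  0.           0.           1.        ]] 0.03475143096707274 [ 2.13596521 -2.11943027  0.17057118] [   3.51283322  479.54171892 1047.89445755]
scene [[383.30873523   0.         250.79564724]
 [  0.         383.30873523 196.52850749]
 [  0.           0.           1.        ]] 0.0016105531975873452 [ 1.27625483  2.32446174 -0.90638926] [ 280.42701863 -261.54131868 1163.19735744]
```

View pics/top0.png

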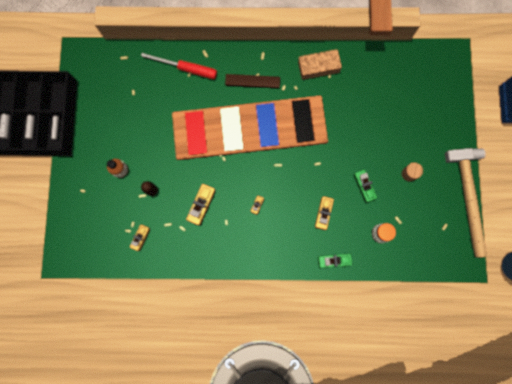

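View pics/scene0.png

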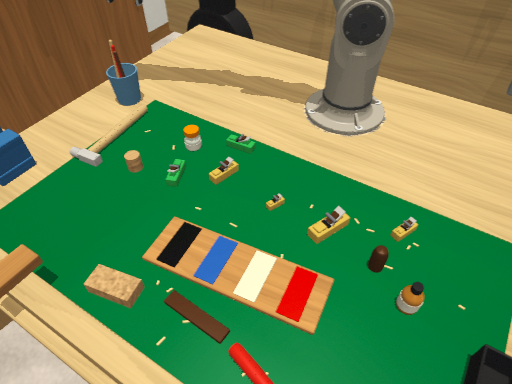

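Top view: red (196,133), cream (232,129), blue (267,125) and black (303,120) pads. The brass planes are large (201,204), medium (325,213), tiny (258,205) and small (140,238). The green look-alikes are at (366,186) and (335,261), the glue jar at (385,232) and the varnish bottle at (117,168). The scene view agrees.

```bash
cat > h.py <<'E'
import cv2, numpy as np
from rig import sense, snapshot
def cast(d,px,z):
    px=np.asarray(px,float).reshape(-1,2); K=d['camera_matrix']; k=float(d['k1'])
    n=cv2.undistortPoints(px.reshape(-1,1,2),K,np.array([k,0,0,0,0.])).reshape(-1,2)
    R=cv2.Rodrigues(np.asarray(d['rvec'],float))[0]; t=np.asarray(d['tvec'],float).ravel()
    c=-R.T@t; r=np.c_[n,np.ones(len(n))]@R
    return c+r*((z-c[2])/r[:,2])[:,None]
def mask(d,name):
    h=cv2.cvtColor(np.asarray(d['frame']),cv2.COLOR_RGB2HSV)
    lo,hi={'brass':((17,120,120),(32,255,255)),'red':((0,200,120),(6,255,255)),'blue':((108,140,80),(130,255,255)),'cream':((15,0,190),(45,90,255)),'black':((0,0,0),(180,255,38)),'orange':((8,170,170),(16,255,255))}[name]
    return cv2.inRange(h,lo,hi)
def rects(d,name,z,roi=None,amin=40):
    m=mask(d,name)
    if roi: 
        q=np.zeros_like(m); x0,y0,x1,y1=roi; q[y0:y1,x0:x1]=m[y0:y1,x0:x1]; m=q
    m=cv2.morphologyEx(m,cv2.MORPH_CLOSE,np.ones((5,5)))
    out=[]
    for c in cv2.findContours(m,cv2.RETR_EXTERNAL,cv2.CHAIN_APPROX_NONE)[0]:
        if cv2.contourArea(c)<amin: continue
        w=cast(d,c.reshape(-1,2),z)[:,:2].astype(np.float32)
        (cx,cy),(a,b),th=cv2.minAreaRect(w)
        if a<b: a,b,th=b,a,th+90
        th=(th+90)%180-90
        out.append((c.reshape(-1,2).mean(0).round(),round(cx,1),round(cy,1),round(a,1),round(b,1),round(th,1)))
    return out
E
python3 - <<'E'
from h import *
d=dict(np.load('top0.npz'))
for r in rects(d,'brass',13): print('brass',r)
for n in ('red','cream','blue','black'):
    for r in rects(d,n,15,(172,95,328,160)): print(n,r)
E
```

```text
brass (array([140., 238.]), 359.4, 295.2, 61.8, 24.1, -23.9)
brass (array([324., 213.]), 422.0, -149.7, 78.8, 30.0, -13.9)
brass (array([257., 205.]), 440.4, 12.7, 44.0, 19.0, -22.0)
brass (array([201., 205.]), 440.9, 150.6, 97.9, 36.1, -22.4)
brass (array([310., 240.]), 491.7, 3.7, 1282.9, 916.8, -89.4)
brass (array([168.,  24.]), 887.6, 204.1, 948.2, 164.8, -85.9)
red (array([193., 118.]), 656.6, 172.8, 38.2, 29.2, -81.2)
cream (array([231., 129.]), 631.5, 78.5, 112.7, 48.4, 7.0)
blue (array([267., 125.]), 641.8, -10.4, 104.5, 39.8, 6.9)
black (array([303., 120.]), 653.1, -100.0, 101.2, 37.1, 7.1)
```

```bash
cat >> h.py <<'E'
def plan(*targets):
    from scipy.spatial.transform import Rotation as Ro
    s=sense(); R=np.array(s['tcp_rot']); p=np.array(s['ee_pos'])
    print('t',round(s['t'],2),'at',p.round(1),'yaw',round(np.degrees(np.arctan2(R[1,0],R[0,0])),1),'F',np.round(s['contact_force'],1),'w',round(s['gripper_width'],3),'g',round(s['grasp_force'],1),'q7',round(s['q'][6],2))
    for x,y,z,a in targets:
        c,n=np.cos(np.radians(a)),np.sin(np.radians(a))
        T=np.array([[c,n,0],[n,-c,0],[0,0,-1]])
        o=R.T@(np.array([x,y,z])-p)/500; r=Ro.from_matrix(R.T@T).as_rotvec()/np.pi
        print('off',o.round(4).tolist(),'rot',r.round(4).tolist(),'rows',round(max(np.linalg.norm(o)*8,np.linalg.norm(r)*180/10.7),1))
E
python3 -c "
from h import *
plan((422,-149.7,180,-13.9))"
```

```text
t 0.1 at [ 187.5 -647.9  230.4] yaw 16.1 F [ 0.7 -0.3 -0. ] w 0.999 g 0.0 q7 -0.08
off [0.7275, -0.8264, 0.1021] rot [-0.0005, 0.0002, 0.1669] rows 8.8
```

Call:
drive_tool(offset=[[0.7275,-0.8264,0.102],[0.7275,-0.8264,0.102],[0.7275,-0.8264,0.102],[0.7275,-0.8264,0.102],[0.7275,-0.8264,0.102],[0.7275,-0.8264,0.102],[0.7275,-0.8264,0.102],[0.7275,-0.8264,0.102]], delta_rot=[[0,0,0.167],[0,0,0.167],[0,0,0.167],[0,0,0.167],[0,0,0.167],[0,0,0.167],[0,0,0.167],[0,0,0.167]], fingers=[0,0,0,0,0,0,0,0])

```text
t: 1.1
ee_pos: [400.2, -196.1, 185.1]
tcp_rot: [[0.971, -0.241, 0.0], [-0.241, -0.971, -0.0], [0.0, 0.0, -1.0]]
contact_force: [1.3, -1.2, 0.7]
gripper_width: 1.0
grasp_force: 0.0
```

```bash
python3 -c "
from h import *
plan((422,-149.7,180,-13.9))"
```

```text
t 1.1 at [ 400.2 -196.1  185.1] yaw -13.9 F [ 1.3 -1.2  0.7] w 1.0 g 0.0 q7 -1.53
off [0.0199, -0.1005, 0.0101] rot [0.0, -0.0001, -0.0002] rows 0.8
```

Call:
drive_tool(offset=[[0.02,-0.1,0.01],[0.02,-0.1,0.01]], delta_rot=[[0,0,0],[0,0,0]], fingers=[0,0])

```text
t: 1.35
ee_pos: [422.8, -147.8, 179.8]
tcp_rot: [[0.972, -0.233, -0.0], [-0.233, -0.972, 0.001], [-0.0, -0.001, -1.0]]
contact_force: [-0.4, -1.5, -0.1]
gripper_width: 1.001
grasp_force: 0.0
```

```bash
python3 - <<'E'
from h import *
plan((422,-149.7,180,-13.9))
d=snapshot('wrist'); cv2.imwrite('pics/w1.png',d['frame'][:,:,::-1])
print(rects(d,'brass',24,amin=300))
E
```

```text
t 1.35 at [ 422.8 -147.8  179.8] yaw -13.5 F [-0.4 -1.5 -0.1] w 1.001 g 0.0 q7 -1.65
off [-0.0006, 0.004, -0.0003] rot [-0.0004, 0.0001, 0.0024] rows 0.0
[(array([309., 323.]), 221.3, -165.4, 111.6, 84.3, -1.9), (array([412., 201.]), 354.7, -299.3, 43.5, 42.6, 76.6), (array([ 99., 188.]), 442.1, 9.0, 46.3, 19.2, -23.2), (array([252., 173.]), 421.4, -147.3, 78.3, 27.0, -14.3), (array([484.,  16.]), 514.7, -383.0, 28.1, 15.4, -14.3), (array([464.,  14.]), 519.5, -361.5, 26.6, 17.2, -13.0)]
```

View pics/w1.png

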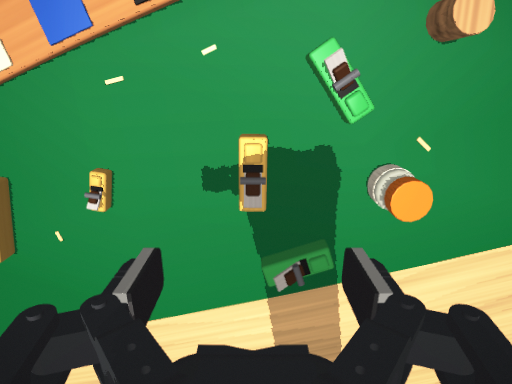

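The wrist view shows the medium plane at (252,173), upright between the jaws, with the glue jar at (400,195) well clear. I'll descend and grip.

Call:
drive_tool(offset=[[-0.003,0.0015,0.12],[-0.003,0.0015,0.24],[-0.003,0.0015,0.34],[-0.003,0.0015,0.352],[-0.003,0.0015,0.352],[-0.003,0.0015,0.352],[-0.003,0.0015,0.352],[-0.003,0.0015,0.352]], delta_rot=[[0,0,0.002],[0,0,0.002],[0,0,0.002],[0,0,0.002],[0,0,0.002],[0,0,0.002],[0,0,0.002],[0,0,0.002]], fingers=[0,0,0,0,0,1,1,1])

```text
t: 2.4
ee_pos: [420.7, -152.3, 5.2]
tcp_rot: [[0.969, -0.247, 0.002], [-0.247, -0.969, -0.0], [0.002, -0.0, -1.0]]
contact_force: [1.5, 1.2, 1.1]
gripper_width: 0.375
grasp_force: 0.7
```

Call:
drive_tool(offset=[[0,0,0],[0,0,0],[0,0,0],[0,0,-0.04]], delta_rot=[[0,0,0],[0,0,0],[0,0,0],[0,0,0]], fingers=[1,1,1,1])

```text
t: 2.9
ee_pos: [419.0, -151.8, 23.9]
tcp_rot: [[0.969, -0.246, -0.002], [-0.246, -0.969, 0.001], [-0.002, 0.0, -1.0]]
contact_force: [-0.7, -0.1, -2.2]
gripper_width: 0.315
grasp_force: 60.0
```

```bash
python3 -c "
from h import *
plan((422,-148,120,-14),(641.8,-10.4,120,7))"
```

```text
t 2.9 at [ 419.  -151.8   23.9] yaw -14.3 F [-0.7 -0.1 -2.2] w 0.315 g 60.0 q7 -1.75
off [0.0035, -0.0089, -0.1922] rot [0.0, 0.0007, -0.0014] rows 1.5
off [0.3618, -0.3839, -0.193] rot [-0.0001, 0.0007, -0.1181] rows 4.5
```

Call:
drive_tool(offset=[[0.0035,-0.009,-0.12],[0.05,-0.05,-0.193],[0.36,-0.384,-0.193],[0.36,-0.384,-0.193],[0.36,-0.384,-0.193],[0.36,-0.384,-0.193],[0.36,-0.384,-0.193],[0.36,-0.384,-0.193]], delta_rot=[[0,0,0],[0,0,-0.05],[0,0,-0.118],[0,0,-0.118],[0,0,-0.118],[0,0,-0.118],[0,0,-0.118],[0,0,-0.118]], fingers=[1,1,1,1,1,1,1,1])

```text
t: 3.9
ee_pos: [640.5, -11.3, 120.0]
tcp_rot: [[0.993, 0.121, -0.002], [0.121, -0.993, -0.001], [-0.002, 0.001, -1.0]]
contact_force: [0.1, -0.4, -1.6]
gripper_width: 0.308
grasp_force: 60.2
```

Call:
drive_tool(offset=[[0,0,0],[0,0,0]], delta_rot=[[0,0,0],[0,0,0]], fingers=[1,1])

```text
t: 4.15
ee_pos: [641.0, -11.6, 120.8]
tcp_rot: [[0.993, 0.12, -0.0], [0.12, -0.993, -0.001], [-0.0, 0.001, -1.0]]
contact_force: [-0.0, 0.7, -1.6]
gripper_width: 0.31
grasp_force: 60.2
```

```bash
python3 - <<'E'
from h import *
plan((641,-10.4,60,7),(641,-10.4,21.5,7))
d=snapshot('wrist'); cv2.imwrite('pics/w2.png',d['frame'][:,:,::-1])
print(rects(d,'brass',114+12,amin=300))
for n in ('red','cream','blue','black'):print(n,rects(d,n,15,amin=300))
E
```

```text
t 4.15 at [641.  -11.6 120.8] yaw 6.9 F [-0.   0.7 -1.6] w 0.31 g 60.2 q7 -1.68
off [0.0003, -0.0024, 0.1217] rot [0.0002, 0.0001, -0.0006] rows 1.0
off [0.0003, -0.0025, 0.1987] rot [0.0002, 0.0001, -0.0006] rows 1.6
[(array([401., 190.]), 682.5, -75.6, 15.7, 6.9, -85.0), (array([249., 234.]), 651.5, -6.1, 54.3, 37.5, 6.8), (array([409., 135.]), 707.0, -72.5, 16.0, 15.5, -83.2), (array([332., 117.]), 709.6, -38.3, 47.2, 8.1, -86.9), (array([501.,  17.]), 761.6, -99.0, 12.5, 11.2, 17.3), (array([442.,  18.]), 756.8, -74.4, 36.5, 13.2, -80.5)]
red [(array([ 38., 183.]), 619.8, 170.8, 109.1, 48.0, 6.9)]
cream [(array([141., 182.]), 630.5, 81.1, 109.6, 46.2, 6.9)]
blue [(array([247., 151.]), 668.1, -4.8, 55.5, 45.1, 6.8)]
black [(array([252., 260.]), 574.0, -18.8, 38.1, 15.4, -83.2), (array([253., 333.]), 499.7, -32.5, 582.7, 180.1, -83.3), (array([359., 182.]), 652.3, -96.8, 108.6, 45.0, 6.6)]
```

View pics/w2.png

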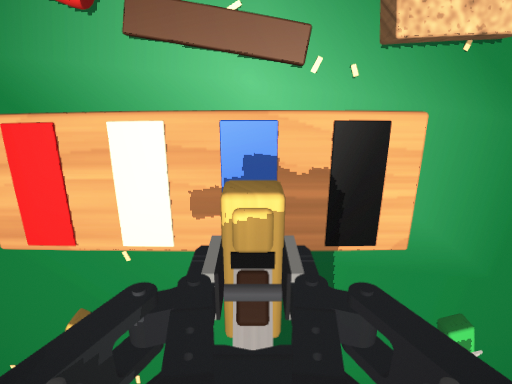

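The medium plane is held straight at (252,270), over the blue pad at (248,152). The cream pad is second from red and the blue third, so medium belongs on blue.

Call:
drive_tool(offset=[[0,-0.004,0.08],[0,-0.004,0.16],[0,-0.004,0.19],[0,-0.004,0.199],[0,-0.004,0.199],[0,-0.004,0.199],[0,-0.004,0.199],[0,-0.004,0.199]], delta_rot=[[0,0,0],[0,0,0],[0,0,0],[0,0,0],[0,0,0],[0,0,0],[0,0,0],[0,0,0]], fingers=[1,1,1,1,1,1,0.5,0.4])

```text
t: 5.2
ee_pos: [642.1, -8.5, 22.0]
tcp_rot: [[0.993, 0.121, 0.002], [0.121, -0.993, 0.0], [0.002, 0.0, -1.0]]
contact_force: [-0.6, -0.4, -0.1]
gripper_width: 0.599
grasp_force: 0.0
```

Call:
drive_tool(offset=[[0,0,0],[0,0,0],[0,0,-0.1],[0,0,-0.2],[0,0,-0.25],[0,0,-0.25]], delta_rot=[[0,0,0],[0,0,0],[0,0,0],[0,0,0],[0,0,0],[0,0,0]], fingers=[0.2,0,0,0,0,0])

```text
t: 5.95
ee_pos: [643.0, -8.4, 148.7]
tcp_rot: [[0.993, 0.121, 0.005], [0.121, -0.993, 0.0], [0.005, 0.0, -1.0]]
contact_force: [-0.4, -0.3, -0.4]
gripper_width: 1.003
grasp_force: 0.0
```

```bash
python3 - <<'E'
from h import *
plan((440.9,150.6,150,-22.4))
d=snapshot('wrist'); cv2.imwrite('pics/w3.png',d['frame'][:,:,::-1])
print(rects(d,'brass',15+24,amin=300))
for n in ('cream','blue','black'):print(n,rects(d,n,15,amin=300))
E
```

```text
t 5.95 at [643.   -8.4 148.7] yaw 7.0 F [-0.4 -0.3 -0.4] w 1.003 g 0.0 q7 -1.67
off [-0.3628, -0.3646, -0.0045] rot [-0.0002, -0.0015, 0.1631] rows 4.1
[(array([116., 236.]), 584.1, 109.5, 77.1, 8.9, -82.5), (array([204., 222.]), 607.4, 29.5, 38.5, 31.2, -83.5), (array([ 24., 184.]), 621.9, 189.5, 27.2, 25.4, 7.1), (array([109., 194.]), 623.4, 113.3, 50.5, 38.7, 7.0), (array([203., 172.]), 649.8, 34.3, 38.4, 18.0, -83.2), (array([377., 206.]), 645.4, -107.2, 78.1, 62.1, 6.5), (array([252., 186.]), 642.8, -7.8, 76.7, 26.9, 7.2), (array([ 20., 123.]), 676.7, 186.8, 48.0, 16.2, -71.3), (array([344., 130.]), 692.8, -77.5, 109.4, 42.0, -82.7), (array([150., 126.]), 682.2, 80.5, 135.2, 26.7, -84.5), (array([480.,  18.]), 793.4, -158.0, 53.4, 30.0, -79.8), (array([412.,  22.]), 784.1, -109.8, 41.3, 32.0, -80.9)]
cream [(array([155., 177.]), 630.8, 81.1, 109.5, 46.2, 7.0)]
blue [(array([255., 178.]), 641.9, -7.9, 107.5, 44.7, 6.9)]
black [(array([251., 335.]), 476.5, -33.0, 644.8, 194.2, -83.2), (array([352., 180.]), 652.5, -96.8, 107.6, 44.5, 6.6)]
```

View pics/w3.png

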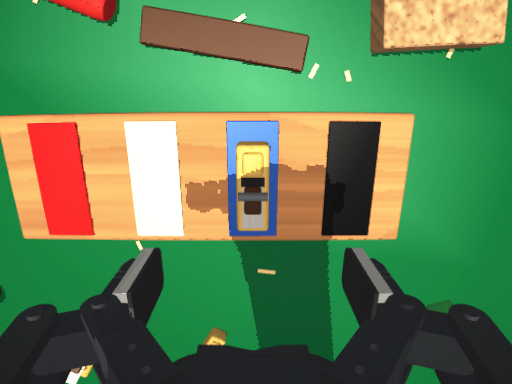

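The medium plane sits at (252,187), centred and square on the blue pad, about 1 mm off. Next is the large plane.

Call:
drive_tool(offset=[[-0.363,-0.366,-0.004],[-0.363,-0.366,-0.004],[-0.363,-0.366,-0.004],[-0.363,-0.366,-0.004],[-0.363,-0.366,-0.004],[-0.363,-0.366,-0.004],[-0.363,-0.366,-0.004],[-0.363,-0.366,-0.004]], delta_rot=[[0,0,0.163],[0,0,0.163],[0,0,0.163],[0,0,0.163],[0,0,0.163],[0,0,0.163],[0,0,0.163],[0,0,0.163]], fingers=[0,0,0,0,0,0,0,0])

```text
t: 7.0
ee_pos: [440.0, 150.1, 147.9]
tcp_rot: [[0.924, -0.383, -0.0], [-0.383, -0.924, -0.0], [-0.0, 0.0, -1.0]]
contact_force: [-0.4, 0.2, -0.6]
gripper_width: 0.999
grasp_force: 0.0
```

```bash
python3 - <<'E'
from h import *
d=snapshot('wrist')
for r in rects(d,'brass',27,(120,60,400,280),300): print(r); 
plan((r[1],r[2]-.5,5,r[5]))
E
```

```text
(array([252., 180.]), 439.8, 151.2, 95.9, 33.6, -22.5)
(array([389., 123.]), 443.9, 24.9, 43.8, 17.3, -15.0)
(array([142.,  69.]), 555.2, 193.4, 44.2, 23.0, 66.5)
t 7.05 at [439.8 150.2 147.9] yaw -22.5 F [-0.5 -0.4 -0.2] w 1.004 g 0.0 q7 -2.52
off [0.1805, -0.1672, 0.2858] rot [0.0, 0.0001, -0.4944] rows 8.3
```

Call:
drive_tool(offset=[[0,-0.001,0.1],[0,-0.001,0.2],[0,-0.001,0.27],[0,-0.001,0.286],[0,-0.001,0.286],[0,-0.001,0.286],[0,-0.001,0.286],[0,-0.001,0.286]], delta_rot=[[0,0,0],[0,0,0],[0,0,0],[0,0,0],[0,0,0],[0,0,0],[0,0,0],[0,0,0]], fingers=[0,0,0,0,0,1,1,1])

```text
t: 8.05
ee_pos: [439.9, 151.7, 6.1]
tcp_rot: [[0.925, -0.381, 0.001], [-0.381, -0.925, 0.0], [0.001, -0.001, -1.0]]
contact_force: [-9.4, -1.6, 33.1]
gripper_width: 0.39
grasp_force: 56.7
```

Call:
drive_tool(offset=[[0,0,0],[0,0,0],[0,0,0],[0,0,-0.1],[0,0,-0.2],[0,0,-0.23],[0,0,-0.23]], delta_rot=[[0,0,0],[0,0,0],[0,0,0],[0,0,0],[0,0,0],[0,0,0],[0,0,0]], fingers=[1,1,1,1,1,1,1])

```text
t: 8.93
ee_pos: [439.5, 151.4, 120.4]
tcp_rot: [[0.925, -0.381, 0.001], [-0.381, -0.925, 0.0], [0.001, -0.001, -1.0]]
contact_force: [0.3, -0.8, -3.2]
gripper_width: 0.383
grasp_force: 61.8
```

```bash
python3 -c "
from h import *
plan((652.5,-98,120,7))"
```

```text
t 8.93 at [439.5 151.4 120.4] yaw -22.4 F [ 0.3 -0.8 -3.2] w 0.383 g 61.8 q7 -2.55
off [0.584, 0.2989, 0.0013] rot [-0.0001, -0.0004, -0.1633] rows 5.2
```

Call:
drive_tool(offset=[[0.584,0.299,0.001],[0.584,0.299,0.001],[0.584,0.299,0.001],[0.584,0.299,0.001],[0.584,0.299,0.001],[0.584,0.299,0.001],[0.584,0.299,0.001],[0.584,0.299,0.001]], delta_rot=[[0,0,-0.163],[0,0,-0.163],[0,0,-0.163],[0,0,-0.163],[0,0,-0.163],[0,0,-0.163],[0,0,-0.163],[0,0,-0.163]], fingers=[1,1,1,1,1,1,1,1])

```text
t: 9.93
ee_pos: [650.7, -96.3, 117.4]
tcp_rot: [[0.992, 0.123, -0.004], [0.123, -0.992, 0.001], [-0.004, -0.002, -1.0]]
contact_force: [0.7, 0.5, -2.7]
gripper_width: 0.38
grasp_force: 61.7
```

Call:
drive_tool(offset=[[0,0,0],[0,0,0]], delta_rot=[[0,0,0],[0,0,0]], fingers=[1,1])

```text
t: 10.18
ee_pos: [652.0, -96.7, 119.7]
tcp_rot: [[0.992, 0.123, -0.0], [0.123, -0.992, 0.0], [-0.0, -0.0, -1.0]]
contact_force: [0.3, -0.9, -2.8]
gripper_width: 0.382
grasp_force: 61.7
```

```bash
python3 -c "
from h import *
plan((652.5,-97.5,21.5,7))"
```

```text
t 10.18 at [652.  -96.7 119.7] yaw 7.0 F [ 0.3 -0.9 -2.8] w 0.382 g 61.7 q7 -1.54
off [0.0008, 0.0017, 0.1963] rot [-0.0001, 0.0001, 0.0003] rows 1.6
```

Call:
drive_tool(offset=[[0.001,0.002,0.08],[0.001,0.002,0.16],[0.001,0.002,0.187],[0.001,0.002,0.196],[0.001,0.002,0.196],[0.001,0.002,0.196],[0.001,0.002,0.196],[0.001,0.002,0.196]], delta_rot=[[0,0,0],[0,0,0],[0,0,0],[0,0,0],[0,0,0],[0,0,0],[0,0,0],[0,0,0]], fingers=[1,1,1,1,1,1,0.5,0.4])

```text
t: 11.18
ee_pos: [653.8, -98.9, 22.7]
tcp_rot: [[0.993, 0.121, 0.002], [0.121, -0.993, -0.0], [0.002, 0.0, -1.0]]
contact_force: [0.3, -0.3, -0.1]
gripper_width: 0.6
grasp_force: 0.0
```

Call:
drive_tool(offset=[[0,0,0],[0,0,0],[0,0,-0.1],[0,0,-0.2],[0,0,-0.25],[0,0,-0.25]], delta_rot=[[0,0,0],[0,0,0],[0,0,0],[0,0,0],[0,0,0],[0,0,0]], fingers=[0.2,0,0,0,0,0])

```text
t: 11.92
ee_pos: [654.6, -98.8, 149.3]
tcp_rot: [[0.993, 0.121, 0.005], [0.121, -0.993, -0.001], [0.005, 0.001, -1.0]]
contact_force: [-0.2, -0.3, -0.3]
gripper_width: 1.001
grasp_force: 0.0
```

```bash
python3 - <<'E'
from h import *
d=snapshot('wrist'); cv2.imwrite('pics/w4.png',d['frame'][:,:,::-1])
print(rects(d,'brass',15+27,(180,60,330,280),amin=300))
print(rects(d,'black',15,(160,60,340,245),amin=300))
plan((441,12.5,150,-22))
E
```

```text
[(array([243., 163.]), 659.0, -89.5, 111.4, 107.2, -83.1)]
[]
t 11.97 at [653.4 -98.8 147.3] yaw 7.0 F [-0.7 -0.  -0.9] w 0.999 g 0.0 q7 -1.53
off [-0.3946, -0.2724, -0.0061] rot [0.0, -0.0005, 0.1609] rows 3.8
```

View pics/w4.png

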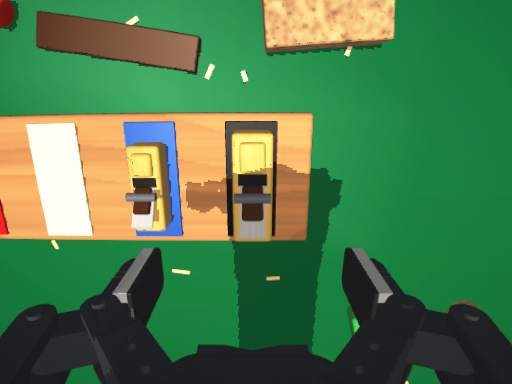

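The large plane lies at (252,186) on the black pad (226–277, 121–237), square. Medium is still good on blue. Next is tiny.

Call:
drive_tool(offset=[[-0.395,-0.272,-0.006],[-0.395,-0.272,-0.006],[-0.395,-0.272,-0.006],[-0.395,-0.272,-0.006],[-0.395,-0.272,-0.006],[-0.395,-0.272,-0.006],[-0.395,-0.272,-0.006],[-0.395,-0.272,-0.006]], delta_rot=[[0,0,0.161],[0,0,0.161],[0,0,0.161],[0,0,0.161],[0,0,0.161],[0,0,0.161],[0,0,0.161],[0,0,0.161]], fingers=[0,0,0,0,0,0,0,0])

```text
t: 12.98
ee_pos: [441.1, 11.8, 149.4]
tcp_rot: [[0.927, -0.376, -0.0], [-0.376, -0.927, 0.0], [-0.0, -0.0, -1.0]]
contact_force: [0.1, -0.1, -0.2]
gripper_width: 0.996
grasp_force: 0.0
```

```bash
python3 - <<'E'
from h import *
d=snapshot('wrist')
for r in rects(d,'brass',18,(170,120,330,250),200):
  print(r); plan((r[1],r[2]-.5,7,r[5]))
d=snapshot('top')
for n,z,roi in (('brass',35,(240,95,320,160)),('blue',15,(240,95,320,160)),('black',15,(285,95,320,160))): print(n,rects(d,n,z,roi))
E
```

```text
(array([249., 184.]), 440.6, 14.7, 44.5, 16.7, -22.1)
t 13.03 at [441.   11.9 149.4] yaw -22.1 F [ 0.2  0.1 -0.3] w 1.001 g 0.0 q7 -2.2
off [-0.0023, -0.0039, 0.2848] rot [0.0, 0.0001, 0.0002] rows 2.3
brass [(array([266., 113.]), 665.8, -7.7, 25.5, 23.8, 7.7), (array([304., 113.]), 657.0, -103.9, 101.2, 57.1, 6.8)]
blue []
black []
```

Call:
drive_tool(offset=[[-0.002,-0.003,0.1],[-0.002,-0.003,0.2],[-0.002,-0.003,0.27],[-0.002,-0.003,0.285],[-0.002,-0.003,0.285],[-0.002,-0.003,0.285],[-0.002,-0.003,0.285],[-0.002,-0.003,0.285]], delta_rot=[[0,0,0],[0,0,0],[0,0,0],[0,0,0],[0,0,0],[0,0,0],[0,0,0],[0,0,0]], fingers=[0,0,0,0,0,1,1,1])

```text
t: 14.08
ee_pos: [440.6, 14.0, 7.9]
tcp_rot: [[0.927, -0.375, 0.001], [-0.375, -0.927, 0.0], [0.001, -0.001, -1.0]]
contact_force: [-0.7, 0.0, 0.2]
gripper_width: 0.377
grasp_force: 0.0
```

Call:
drive_tool(offset=[[0,0,0],[0,0,0],[0,0,0],[0,0,0],[0,0,-0.1],[0,0,-0.2],[0,0,-0.23],[0,0,-0.23]], delta_rot=[[0,0,0],[0,0,0],[0,0,0],[0,0,0],[0,0,0],[0,0,0],[0,0,0],[0,0,0]], fingers=[1,1,1,1,1,1,1,1])

```text
t: 15.08
ee_pos: [440.5, 13.9, 122.7]
tcp_rot: [[0.927, -0.375, 0.002], [-0.375, -0.927, -0.0], [0.002, -0.001, -1.0]]
contact_force: [-0.4, -0.3, -1.0]
gripper_width: 0.19
grasp_force: 59.4
```

```bash
python3 -c "
from h import *
plan((620.3,169.7,120,7))
d=snapshot('wrist'); cv2.imwrite('pics/w5.png',d['frame'][:,:,::-1])"
```

```text
t 15.07 at [440.5  13.9 122.7] yaw -22.0 F [-0.4 -0.3 -1. ] w 0.19 g 59.4 q7 -2.23
off [0.2164, -0.4237, 0.006] rot [-0.0, -0.0006, -0.1613] rows 3.8
```

View pics/w5.png

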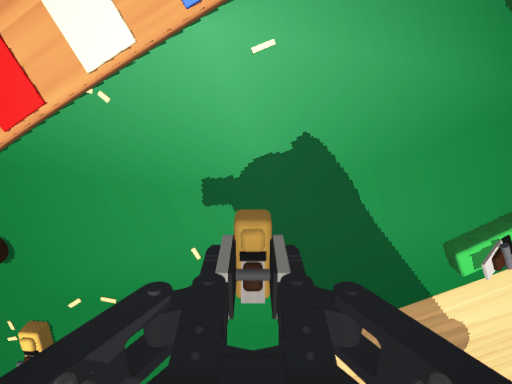

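Tiny is held straight at (254,255). I'm carrying it to the red pad.

Call:
drive_tool(offset=[[0.216,-0.424,0.006],[0.216,-0.424,0.006],[0.216,-0.424,0.006],[0.216,-0.424,0.006],[0.216,-0.424,0.006],[0.216,-0.424,0.006],[0.216,-0.424,0.006],[0.216,-0.424,0.006]], delta_rot=[[0,0,-0.161],[0,0,-0.161],[0,0,-0.161],[0,0,-0.161],[0,0,-0.161],[0,0,-0.161],[0,0,-0.161],[0,0,-0.161]], fingers=[1,1,1,1,1,1,1,1])

```text
t: 16.12
ee_pos: [619.2, 169.0, 119.1]
tcp_rot: [[0.993, 0.12, -0.0], [0.12, -0.993, -0.001], [-0.0, 0.001, -1.0]]
contact_force: [-0.8, 0.3, -0.9]
gripper_width: 0.188
grasp_force: 59.4
```

```bash
python3 -c "
from h import *
plan((620.3,169.7,23,7))"
```

```text
t 16.12 at [619.2 169.  119.1] yaw 6.9 F [-0.8  0.3 -0.9] w 0.188 g 59.4 q7 -2.01
off [0.0025, -0.0012, 0.1922] rot [0.0002, 0.0002, -0.0005] rows 1.5
```

Call:
drive_tool(offset=[[0.001,-0.001,0.08],[0.001,-0.001,0.16],[0.001,-0.001,0.184],[0.001,-0.001,0.192],[0.001,-0.001,0.192],[0.001,-0.001,0.192],[0.001,-0.001,0.192],[0.001,-0.001,0.192]], delta_rot=[[0,0,0],[0,0,0],[0,0,0],[0,0,0],[0,0,0],[0,0,0],[0,0,0],[0,0,0]], fingers=[1,1,1,1,1,1,0.6,0.5])

```text
t: 17.12
ee_pos: [620.5, 170.8, 23.8]
tcp_rot: [[0.993, 0.121, 0.001], [0.121, -0.993, 0.0], [0.001, -0.0, -1.0]]
contact_force: [0.1, -0.6, -0.9]
gripper_width: 0.501
grasp_force: 0.0
```

Call:
drive_tool(offset=[[0,0,0],[0,0,0],[0,0,-0.1],[0,0,-0.2],[0,0,-0.25],[0,0,-0.25]], delta_rot=[[0,0,0],[0,0,0],[0,0,0],[0,0,0],[0,0,0],[0,0,0]], fingers=[0.2,0,0,0,0,0])

```text
t: 17.88
ee_pos: [621.6, 171.2, 150.7]
tcp_rot: [[0.993, 0.121, 0.004], [0.121, -0.993, 0.001], [0.005, -0.001, -1.0]]
contact_force: [-0.2, -0.4, 0.2]
gripper_width: 0.999
grasp_force: 0.0
```

```bash
python3 - <<'E'
from h import *
d=snapshot('wrist'); cv2.imwrite('pics/w6.png',d['frame'][:,:,::-1])
print(rects(d,'brass',15+18,(230,135,275,235),amin=200))
print(rects(d,'red',15,(200,60,300,245),amin=300))
plan((359.4,296,150,156))
E
```

```text
[(array([253., 174.]), 630.7, 172.9, 24.8, 16.5, 6.9)]
[(array([254., 199.]), 602.3, 168.6, 72.6, 45.5, 6.9)]
t 17.93 at [620.5 170.7 148.8] yaw 7.0 F [-1.   0.2 -1. ] w 1.002 g 0.0 q7 -1.99
off [-0.488, -0.312, -0.0031] rot [0.0006, -0.0002, -0.828] rows 13.9
```

View pics/w6.png

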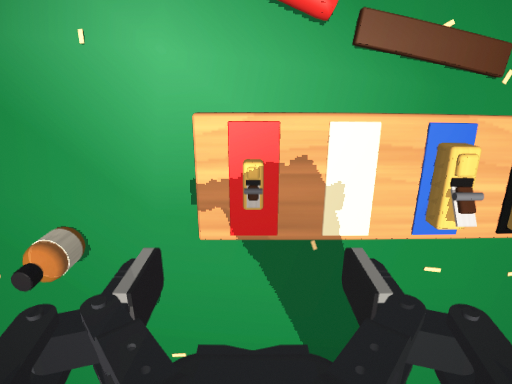

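Tiny is centred on red at (254,185) within a couple of mm, and the varnish bottle at (50,255) is undisturbed. Next is small, with the wrist turned the other way round to stay within joint range.

Call:
drive_tool(offset=[[-0.488,-0.312,-0.003],[-0.488,-0.312,-0.003],[-0.488,-0.312,-0.003],[-0.488,-0.312,-0.003],[-0.488,-0.312,-0.003],[-0.488,-0.312,-0.003],[-0.488,-0.312,-0.003],[-0.488,-0.312,-0.003]], delta_rot=[[0,0,-0.828],[0,0,-0.828],[0,0,-0.828],[0,0,-0.828],[0,0,-0.828],[0,0,-0.828],[0,0,-0.828],[0,0,-0.828]], fingers=[0,0,0,0,0,0,0,0])

```text
t: 18.92
ee_pos: [358.1, 295.2, 148.3]
tcp_rot: [[-0.057, 0.998, -0.002], [0.998, 0.057, -0.001], [-0.001, -0.002, -1.0]]
contact_force: [-0.3, -0.4, -0.8]
gripper_width: 1.003
grasp_force: 0.0
```

```bash
python3 -c "
from h import *
plan((359.4,296,150,156))"
```

```text
t 18.93 at [358.1 295.2 148.3] yaw 93.3 F [-0.3 -0.4 -0.8] w 1.003 g 0.0 q7 -1.08
off [0.0013, 0.0027, -0.0034] rot [-0.0009, -0.0001, -0.3484] rows 5.9
```

Call:
drive_tool(offset=[[0,0,0],[0,0,0],[0,0,0],[0,0,0],[0,0,0],[0,0,0],[0,0,0],[0,0,0]], delta_rot=[[0,0,-0.348],[0,0,-0.348],[0,0,-0.348],[0,0,-0.348],[0,0,-0.348],[0,0,-0.348],[0,0,-0.348],[0,0,-0.348]], fingers=[0,0,0,0,0,0,0,0])

```text
t: 19.92
ee_pos: [358.6, 295.6, 149.0]
tcp_rot: [[-0.909, 0.417, -0.001], [0.417, 0.909, -0.0], [0.001, -0.001, -1.0]]
contact_force: [0.3, 0.0, 0.4]
gripper_width: 1.005
grasp_force: 0.0
```

```bash
python3 - <<'E'
from h import *
d=snapshot('wrist'); cv2.imwrite('pics/w7.png',d['frame'][:,:,::-1])
for r in rects(d,'brass',21,(170,100,340,260),200):
  print(r); plan((r[1],r[2]-.5,7,r[5]+180))
E
```

```text
(array([253., 198.]), 372.5, 289.8, 24.1, 21.9, -24.0)
t 19.98 at [358.7 295.7 149.2] yaw 155.4 F [ 1.2 -0.   0.4] w 1.001 g 0.0 q7 -0.12
off [-0.0305, 0.0, 0.2844] rot [-0.0002, -0.0002, -0.0033] rows 2.3
(array([252., 162.]), 342.0, 302.5, 30.8, 21.8, -24.1)
t 19.98 at [358.7 295.7 149.2] yaw 155.4 F [ 1.2 -0.   0.4] w 1.001 g 0.0 q7 -0.12
off [0.0355, -0.0023, 0.2845] rot [-0.0002, -0.0002, -0.0027] rows 2.3
```

View pics/w7.png

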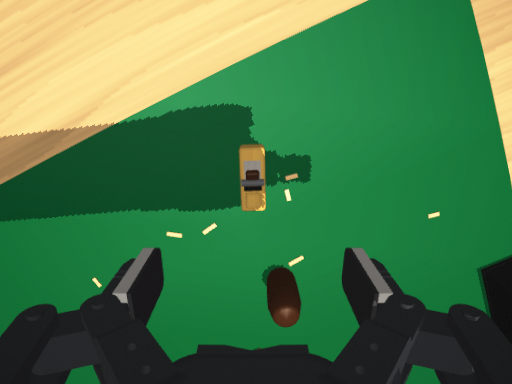

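Small is at (252,178), rows 144–211, aligned between the jaws. The brown knob at (283,297) is clear of the fingers. Descending.

Call:
drive_tool(offset=[[0.004,-0.001,0.1],[0.004,-0.001,0.2],[0.004,-0.001,0.27],[0.004,-0.001,0.285],[0.004,-0.001,0.285],[0.004,-0.001,0.285],[0.004,-0.001,0.285],[0.004,-0.001,0.285]], delta_rot=[[0,0,-0.003],[0,0,-0.003],[0,0,-0.003],[0,0,-0.003],[0,0,-0.003],[0,0,-0.003],[0,0,-0.003],[0,0,-0.003]], fingers=[0,0,0,0,0,1,1,1])

```text
t: 20.98
ee_pos: [357.5, 296.4, 7.8]
tcp_rot: [[-0.914, 0.406, 0.001], [0.406, 0.914, 0.001], [-0.001, 0.001, -1.0]]
contact_force: [-0.4, -0.8, -0.1]
gripper_width: 0.378
grasp_force: 0.0
```

Call:
drive_tool(offset=[[0,0,0],[0,0,0],[0,0,0],[0,0,0],[0,0,-0.1],[0,0,-0.2],[0,0,-0.23],[0,0,-0.23]], delta_rot=[[0,0,0],[0,0,0],[0,0,0],[0,0,0],[0,0,0],[0,0,0],[0,0,0],[0,0,0]], fingers=[1,1,1,1,1,1,1,1])

```text
t: 21.98
ee_pos: [357.5, 296.1, 122.4]
tcp_rot: [[-0.914, 0.406, 0.002], [0.406, 0.914, 0.0], [-0.001, 0.001, -1.0]]
contact_force: [-0.1, -0.6, -2.3]
gripper_width: 0.249
grasp_force: 60.0
```

```bash
python3 -c "
from h import *
plan((631,80.2,120,187))"
```

```text
t 21.98 at [357.5 296.1 122.4] yaw 156.0 F [-0.1 -0.6 -2.3] w 0.249 g 60.0 q7 -0.16
off [-0.6752, -0.1724, 0.0056] rot [0.0001, 0.0005, -0.172] rows 5.6
```

Call:
drive_tool(offset=[[-0.675,-0.172,0.005],[-0.675,-0.172,0.005],[-0.675,-0.172,0.005],[-0.675,-0.172,0.005],[-0.675,-0.172,0.005],[-0.675,-0.172,0.005],[-0.675,-0.172,0.005],[-0.675,-0.172,0.005]], delta_rot=[[0,0,-0.172],[0,0,-0.172],[0,0,-0.172],[0,0,-0.172],[0,0,-0.172],[0,0,-0.172],[0,0,-0.172],[0,0,-0.172]], fingers=[1,1,1,1,1,1,1,1])

```text
t: 22.98
ee_pos: [629.1, 81.5, 117.6]
tcp_rot: [[-0.992, -0.124, -0.003], [-0.124, 0.992, 0.0], [0.003, 0.0, -1.0]]
contact_force: [-0.2, 0.2, -1.3]
gripper_width: 0.246
grasp_force: 59.9
```

Call:
drive_tool(offset=[[0,0,0],[0,0,0]], delta_rot=[[0,0,0],[0,0,0]], fingers=[1,1])

```text
t: 23.22
ee_pos: [629.9, 81.8, 119.6]
tcp_rot: [[-0.992, -0.125, -0.0], [-0.125, 0.992, -0.0], [0.0, -0.0, -1.0]]
contact_force: [0.1, 0.9, -1.7]
gripper_width: 0.247
grasp_force: 59.9
```

```bash
python3 -c "
from h import *
plan((631,80,22.8,187))"
```

```text
t 23.23 at [629.9  81.8 119.6] yaw -172.8 F [ 0.1  0.9 -1.7] w 0.247 g 59.9 q7 0.92
off [-0.0017, -0.0038, 0.1936] rot [-0.0001, -0.0001, 0.0009] rows 1.5
```

Call:
drive_tool(offset=[[-0.002,-0.003,0.08],[-0.002,-0.003,0.16],[-0.002,-0.003,0.186],[-0.002,-0.003,0.1935],[-0.002,-0.003,0.1935],[-0.002,-0.003,0.1935],[-0.002,-0.003,0.1935],[-0.002,-0.003,0.1935]], delta_rot=[[0,0,0],[0,0,0],[0,0,0],[0,0,0],[0,0,0],[0,0,0],[0,0,0],[0,0,0]], fingers=[1,1,1,1,1,1,0.6,0.5])

```text
t: 24.22
ee_pos: [632.3, 79.6, 23.6]
tcp_rot: [[-0.992, -0.123, 0.001], [-0.123, 0.992, 0.0], [-0.001, 0.0, -1.0]]
contact_force: [-0.5, -0.8, -0.3]
gripper_width: 0.501
grasp_force: 0.0
```

Call:
drive_tool(offset=[[0,0,0],[0,0,0],[0,0,-0.1],[0,0,-0.2],[0,0,-0.3],[0,0,-0.35],[0,0,-0.35]], delta_rot=[[0,0,0],[0,0,0],[0,0,0],[0,0,0],[0,0,0],[0,0,0],[0,0,0]], fingers=[0.3,0.2,0,0,0,0,0])

```text
t: 25.1
ee_pos: [632.6, 79.8, 199.3]
tcp_rot: [[-0.992, -0.122, 0.003], [-0.122, 0.992, 0.0], [-0.003, -0.0, -1.0]]
contact_force: [-0.1, 0.2, -0.0]
gripper_width: 1.001
grasp_force: 0.0
```

```bash
python3 - <<'E'
from h import *
plan((460,-250,200,187))
d=snapshot('wrist'); cv2.imwrite('pics/w8.png',d['frame'][:,:,::-1])
E
```

```text
t 25.1 at [632.6  79.8 199.3] yaw -173.0 F [-0.1  0.2 -0. ] w 1.001 g 0.0 q7 0.98
off [0.4234, -0.6124, -0.0024] rot [-0.0001, 0.0009, 0.0002] rows 6.0
```

View pics/w8.png

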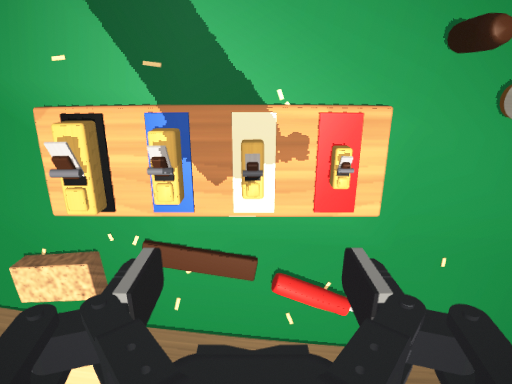

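All four planes lie on their pads: large/black (80,168), medium/blue (165,167), small/cream (253,170), tiny/red (343,168). I'll retreat and check from the top camera.

Call:
drive_tool(offset=[[0.423,-0.612,-0.02],[0.423,-0.612,-0.02],[0.423,-0.612,-0.02],[0.423,-0.612,-0.02],[0.423,-0.612,-0.02],[0.423,-0.612,-0.02],[0.423,-0.612,-0.02],[0.423,-0.612,-0.02]], delta_rot=[[0,0,0],[0,0,0],[0,0,0],[0,0,0],[0,0,0],[0,0,0],[0,0,0],[0,0,0]], fingers=[0,0,0,0,0,0,0,0])

```text
t: 26.15
ee_pos: [458.7, -249.7, 206.5]
tcp_rot: [[-0.993, -0.122, -0.002], [-0.122, 0.993, 0.002], [0.001, 0.002, -1.0]]
contact_force: [-0.1, 0.6, 0.8]
gripper_width: 1.0
grasp_force: 0.0
```

```bash
python3 - <<'E'
from h import *
d=snapshot('top'); f=d['frame']; cv2.imwrite('pics/t2.png',cv2.resize(f[80:290,90:420],None,fx=2.4,fy=2.4,interpolation=cv2.INTER_CUBIC)[:,:,::-1])
h=cv2.cvtColor(f,cv2.COLOR_RGB2HSV)
m=cv2.inRange(h,(20,150,140),(30,255,255))
d0=dict(np.load('top0.npz')); diff=np.abs(f.astype(int)-d0['frame']).max(2)
# row geometry from the first top picture: expected pad centres
P={'red':(620.7,167.6),'cream':(631.5,78.5),'blue':(641.8,-10.4),'black':(653.1,-100)}
for n,z in (('red',24),('cream',26),('blue',27),('black',29)):
    w=np.array(P[n]); yy,xx=np.nonzero(m); pts=cast(d,np.c_[xx,yy],z)[:,:2]
    u=np.array([np.cos(.122),np.sin(.122)]); v=np.array([-u[1],u[0]]); q=(pts-w)
    k=(abs(q@u)<60)&(abs(q@v)<26); q=q[k]
    r=cv2.minAreaRect(q.astype(np.float32)); print(n,k.sum(),'rect',np.round(r[0],1),np.round(r[1],1),round(r[2],1))
E
```

```text
red 7 rect [0.3 1.1] [36.3 10. ] 6.4
cream 11 rect [ 1.9 -0.1] [51.1 12.6] 9.7
blue 22 rect [1.2 2.6] [69.5 17.8] 2.3
black 48 rect [ 4.3 -1.5] [90.4 29.2] 6.8
```

View pics/t2.png

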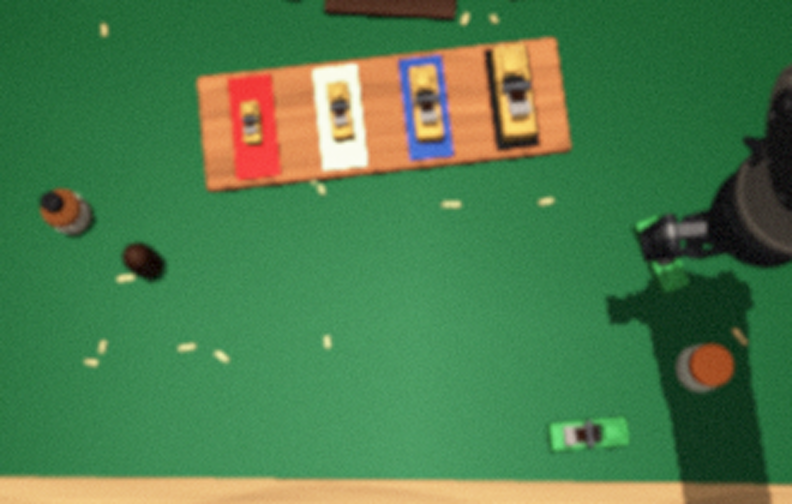

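The top view shows all four planes on their pads in the right order, with offsets of about 5 mm or less and square to the pads. The jar and bottle are still standing where they were.

```bash
python3 -c "
from rig import sign_off
print(sign_off())"
```

```text
the job is handed in; nothing more can be done
None
```

I handed the job in at about 26 s with tiny on red, small on cream, medium on blue and large on black, each within about 5 mm of its pad centre by camera; the jar and bottle look undisturbed, and the judge's verdict was not shown.

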